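# Clip the gear cover onto the barrel lathe

## Robot

A 6-joint arm with a two-finger parallel gripper is mounted at the origin on the work surface. World frame = base frame: x ahead of the robot, y to its left, z up, the work surface at z = 0. Lengths are in m, angles in rad, forces in N, time in s.
With the tool pointing down it reaches from about 0.375 to 0.75 m from the base axis. Payload 9 kg.
Tool frame: the origin (TCP) lies at the very end of the fingers, on their centre line; the grasp point (between the pads) lies ctrl.grip_depth behind it (ctrl.grip_depth is the distance from the TCP to the grasp point, in m); z points along the fingers, y is the direction in which the jaws open and shut (so a half turn about z gives the same grasp; the last joint's range is limited). The gripper opens to 85 mm and grips with 20 to 120 N. Pads are 22 mm wide; open, the fingers measure 114 mm over their backs; the gripper's body (76 mm by 85 mm) begins 54 mm behind the grasp point. The pads swing forward as they close: fully open they stand 13 mm farther back than shut.
Start: joints at [-1.523, 0.104, 0.097, 1.564, 0, 1.353], TCP at [0.158, -0.579, 0.231] pointing down, gripper open.
Joint ranges: [-2.99, 2.99], [-0.84, 1.86], [-1.1, 1.16], [-1.84, 2.11], [-1.51, 1.56], [-3.14, 3.14]. Speed limits (rad/s): [2.22, 2.22, 2.57, 3.14, 3.14, 3.14].

## Interface

Orientations are given as a unit quaternion [w, x, y, z].
In Python, from rig import monitor, eyes, job, ctrl gives the robot as it stands. The module is installed in compiled form; this text tells all that it offers.
- The arm moves only by the tool arm_command, never from a script. Its arguments are lists of equal length, an entry for each row: "gripper": the closure, from 0 (fully open) to 1 (shut); "dp": the shift along the tool's x, y, z in m, a list of three; "twist": the turn about the tool's z in degrees. A call has 1 to 20 rows; each row shifts and turns the commanded pose from where the row before left it, along the tool's axes as they then stand; what a row does not reach is not made up. A row lasts 1/8 s, in which the tool goes at most 62.5 mm and 10.7 degrees, less where a joint would pass 70% of its speed; a pose out of reach is approached as far as the arm can. A call is refused whole if a number of a shift passes 0.0625 or a number of a turn 10.7, either way. A call with a gripper value outside its range is refused whole. The fingers move at their own pace and stop on an object; "squeeze" is the grip in N (left out, the last holds). Time passes only in rows, so rows that do not move let the fingers close. It gives the time, the measured TCP pose, the force and the opening at its end, in the units of the state.
- monitor.observe(): the state, without advancing time (a new reading comes with each control period).
- eyes.camera(name): name is "scene" or "top" or "wrist"; returns the picture (400x640x3 uint8, red, green, blue); there is no depth.
- eyes.calibration(name): a dict with "mtx" (3x3 intrinsics, pixels), "k1" (the pictures are not rectified: a ray, as slopes to the right and down, at radius r is drawn at 1 + k1 r^2 times it, then the intrinsics apply), "position" and "attitude" of the camera in the world. Camera axes: x right, y down, z forward; pixel columns grow to the right and rows downward; lengths in m; the calibration is good to about 2 mm. A picture is of the moment at which its call begins: read the wrist's pose just before it. calibration takes no time and is no camera call; for the wrist camera it gives the pose at the moment of the call.
- job.job_done(): hands the job in, once; it reports no verdict.
The state is a dict: "time_s": time; "q": joint angles; "dq": joint speeds; "effort": joint torques, N m; "eef_pos": TCP position; "tcp_rot": TCP orientation; "contact_force": force on the tool from outside, world axes, zero at the start; "ft_torque": the same for the moment, N m; "width": finger opening in m.
Only numpy, scipy, OpenCV 4.12 (cv2) and the standard library are available. Lean on these libraries where they do the work, as an engineer would, in place of code of your own. Each camera call takes 0.05 s, during which the arm holds its last target.

## Task

The gearbox on top of the lathe's headstock is open. Take the shorter of the two steel clip-on covers by its fin, set it level over the gearbox without dropping it and press it straight down until both arms have snapped under the rim strips and the plate lies fully home on the box; then let go. Leave the longer cover, which belongs to another machine, where it stands.

Things in the scene. Friction and masses are not known exactly. Their poses are not given: they have to be found in the camera images.
- cover: Short steel cover, fits. Plate 74 (y) x 64 (x) x 3 mm, upper face 31 mm above origin. On it a central grip fin 12 mm thick (x), 44 long (y), 30 tall. At each y end a rigid arm 26 wide hangs 28 mm below the plate; inner faces 68 mm apart; 6 mm inward hook 10-13 mm above the arm tip, sloped lead-in below. Origin: centre, at arm-tip level; z up. 0.09 kg. Stands arms down; fits either way round.
- long_cover: Long steel cover that does not fit; leave it. Same make, fin and height (61 mm overall) as the short one, but its plate is 114 mm long (y) by 64 mm wide (x) and its arms are 108 mm apart. Origin: centre, at arm-tip level; z up. 0.12 kg. Stands arms down on the counter.
- seat (a point): Where the short cover's origin lies when fully home; axes as the cover's then (or half a turn about z). 28 mm below the gearbox's level top edge. Coming down, the hooks meet the rim strips about 14 mm above home; pressing them past takes roughly 6 to 12 N downwards until about 6 mm above home, where they snap under; from there it goes freely down until the plate rests on the edge.
- lathe: Brass lathe fixed to the counter; origin under the headstock's centre. Headstock 64 (x) x 50 (y) mm, 120 tall, top open on gears. On both y sides, 9 mm below the edge, a sprung rim strip (bar 8 mm thick, 48 long) stands 6 mm out of the wall, gives inwards as a hook passes, springs out over it. Chuck and bed run to +x, below 85 mm; crank on -y side, below 60 mm.
There are look-alikes about, which are no part of the job. Leave any purple look-alike of the cover alone.

How it is judged:
On the way:
1. the short cover is held over the gearbox, above the snap (horizontal distance between cover and seat below 0.02 m and z of cover in the frame of seat above 0.008 m), for 0.05 s.
At the end, for the whole second after the job is handed in: The short cover is clipped fully home on the gearbox: within 12 mm of its seat horizontally and 2.5 mm in height, aligned within 0.2 rad either way round, level within 0.06 rad, at rest and let go; the long cover is within 30 mm of where it stood (horizontal distance between cover and seat below 0.012 m and z of cover in the frame of seat between -0.0025 and 0.0025 m and angle between the y axis of cover and the y axis of seat, either way round below 0.2 rad and angle between cover's own z axis and vertical below 0.06 rad and linear speed of cover below 0.02 m/s and distance of long_cover from where it was at the start of the episode below 0.03 m); the robot touches nothing.
It fails at once if the short cover is dropped (falls freely by some 20 mm) (contact force between the fingers and cover below 0.05 N and linear speed of cover above 0.6 m/s).
It fails at once if the long cover is moved more than 30 mm (distance of long_cover from where it was at the start of the episode above 0.03 m).
It also fails if it takes over 38 s, if anything falls off the work surface, if the arm or the gripper's body presses on something with over 40 N, if the wrist force passes 120 N, or if a joint passes its speed limit or range.

## Working session

There is one attempt and no reset: what is moved stays moved. The work goes in short steps, Python scripts to look and compute and a tool call to move; the robot and the scene stay as the last step left them, time stands still between calls to the robot, and variables do not carry over. Pictures are saved under pics/ and viewed, and the job is handed in when it is done.

Besides the shell and the picture viewer there is one more tool, called after ">>>" by a JSON object that holds its "fn" and its "kwargs". arm_command: Moves the arm, as the interface text tells. Its arguments: {"type":"object","properties":{"gripper":{"type":"array","items":{"type":"number"}},"dp":{"type":"array","items":{"type":"array","items":{"type":"number"}}},"twist":{"type":"array","items":{"type":"number"}},"squeeze":{"type":"number"}},"required":["gripper","dp","twist"]}

```bash
ls; mkdir -p pics
python3 - <<'E'
from rig import monitor, eyes, job, ctrl
import cv2, numpy as np
s=monitor.observe()
for k,v in s.items(): print(k,np.round(v,4))
print(ctrl.grip_depth)
for n in ("scene","top","wrist"):
    c=eyes.calibration(n); print(n,c)
for n in ("scene","top"):
    im=eyes.camera(n); cv2.imwrite(f"pics/{n}0.png",im[:,:,::-1]);
E
```

```text
pics
time_s 0.0
q [-1.5227  0.1047  0.0965  1.5639 -0.      1.3531]
dq [-0.0001  0.002  -0.0008  0.0013 -0.0012 -0.0006]
effort [ 2.10000e-03 -5.56932e+01  5.03648e+01  1.71000e-02  0.00000e+00
  0.00000e+00]
eef_pos [ 0.1576 -0.5786  0.2305]
tcp_rot [-7.000e-04  9.912e-01  1.325e-01  0.000e+00]
contact_force [0.2226 0.4268 0.6368]
ft_torque [ 0.03   -0.0111  0.0182]
width 0.0852
0.0187
scene {'mtx': array([[456.97728426,   0.        , 324.16016998],
       [  0.        , 456.97728426, 204.06275852],
       [  0.        ,   0.        ,   1.        ]]), 'k1': -0.09181526168821161, 'position': array([0.7709126 , 0.35650869, 0.73592535]), 'attitude': array([-0.08393998,  0.24746831,  0.91318492, -0.31274082])}
top {'mtx': array([[456.79762136,   0.        , 315.47901762],
       [  0.        , 456.79762136, 198.63265268],
       [  0.        ,   0.        ,   1.        ]]), 'k1': -0.03394685870674941, 'position': array([ 0.4097983 , -0.07409428,  1.04257066]), 'attitude': array([-0.04579488,  0.71204596, -0.70022792,  0.02396312])}
wrist {'mtx': array([[328.09146414,   0.        , 320.30040096],
       [  0.        , 328.09146414, 200.71432788],
       [  0.        ,   0.        ,   1.        ]]), 'k1': -0.05369032225201646, 'position': array([ 0.22473983, -0.56162664,  0.3730417 ]), 'attitude': array([ 0.10863174,  0.78694215, -0.60155279, -0.08399666])}
```

View pics/scene0.png

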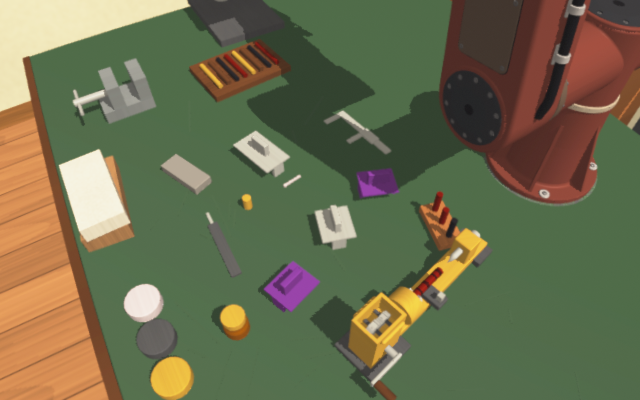

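View pics/top0.png

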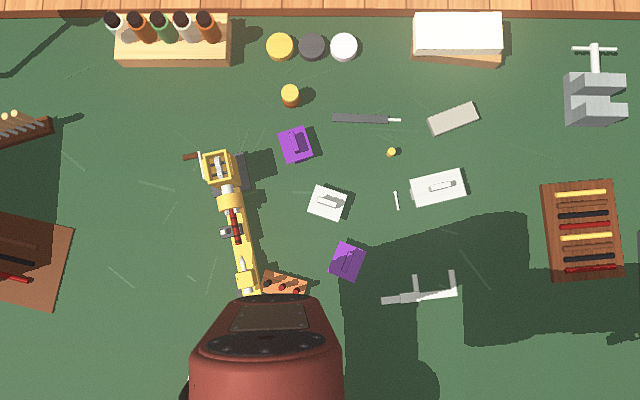

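The scene view shows two steel covers, at about (335,226) and (262,152), and two purple look-alikes at (377,183) and (291,286). The brass lathe headstock is at (377,325). In the top view the steel covers are at (328,202) and (438,187), purple ones at (296,145) and (347,260), and the headstock at (218,167). Next I'll enlarge these and measure.

```bash
cat > h.py <<'E'
import numpy as np, cv2
from scipy.spatial.transform import Rotation as R
from rig import monitor, eyes, job, ctrl
def rot(q): return R.from_quat([q[1],q[2],q[3],q[0]]).as_matrix()
def ray(c,px):
    px=np.atleast_2d(np.asarray(px,float)); K=c['mtx']
    d=np.stack([(px[:,0]-K[0,2])/K[0,0],(px[:,1]-K[1,2])/K[1,1]],1)
    u=d.copy()
    for _ in range(30): u=d/(1+c['k1']*(u**2).sum(1,keepdims=True))
    v=np.c_[u,np.ones(len(u))]@rot(c['attitude']).T
    return np.array(c['position']),v
def onplane(c,px,z):
    p,v=ray(c,px); return p+v*((z-p[2])/v[:,2:3])
def proj(c,P):
    P=np.atleast_2d(P); X=(P-np.array(c['position']))@rot(c['attitude'])
    u=X[:,:2]/X[:,2:3]; u=u*(1+c['k1']*(u**2).sum(1,keepdims=True))
    return u*[c['mtx'][0,0],c['mtx'][1,1]]+[c['mtx'][0,2],c['mtx'][1,2]]
def tri(c1,p1,c2,p2):
    a,u=ray(c1,p1); b,v=ray(c2,p2); u=u[0];v=v[0]
    A=np.stack([u,-v],1); t=np.linalg.lstsq(A,b-a,rcond=None)[0]
    x=a+u*t[0]; y=b+v*t[1]; return (x+y)/2, np.linalg.norm(x-y)
E
python3 - <<'E'
import cv2
a=cv2.imread('pics/top0.png')
def crop(a,x0,y0,w,h,s,n): cv2.imwrite(n,cv2.resize(a[y0:y0+h,x0:x0+w],None,fx=s,fy=s,interpolation=cv2.INTER_CUBIC))
crop(a,290,160,190,70,4,'pics/top_cov.png')
crop(a,175,130,100,70,7,'pics/top_hs.png')
b=cv2.imread('pics/scene0.png')
crop(b,220,120,180,140,4,'pics/sc_cov.png')
crop(b,320,270,120,100,6,'pics/sc_hs.png')
E
```

```text
(no output)
```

View pics/top_cov.png

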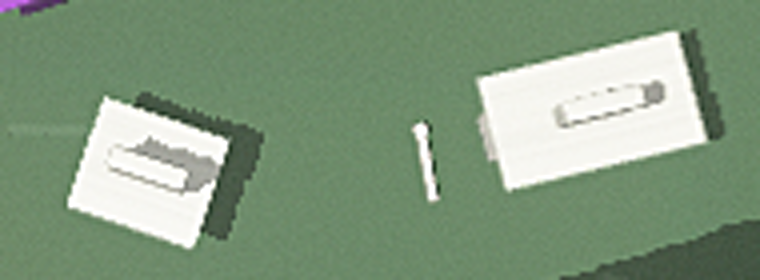

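View pics/top_hs.png

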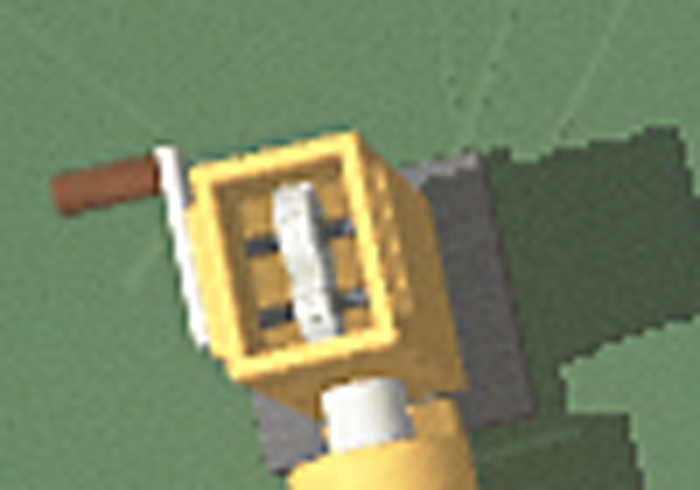

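View pics/sc_cov.png

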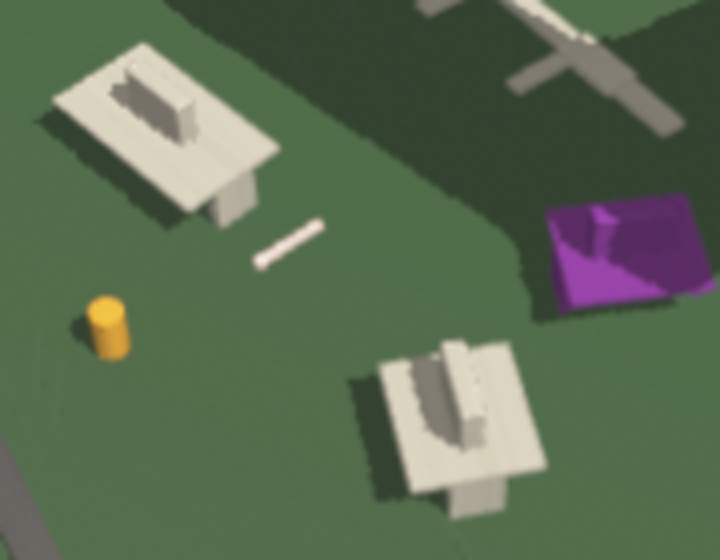

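View pics/sc_hs.png

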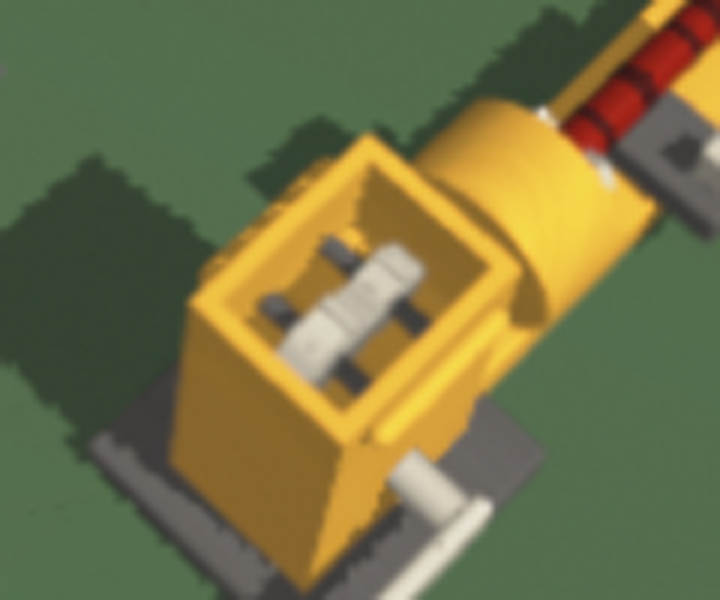

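Candidates in the top view are steel (328,202), steel (438,187), purple (296,145) and purple (347,260). The steel one at (328,202) has the nearly square plate with a central fin, so it is the short cover. The crop also shows that (438,187) is clearly the longer one. The open headstock has its rim corners at about (202,154), (226,149), (232,179) and (209,184). Now I'll measure them.

Run:
```python
from h import *
ct=eyes.calibration('top'); cs=eyes.calibration('scene')
a=cv2.imread('pics/top0.png'); hsv=cv2.cvtColor(a,cv2.COLOR_BGR2HSV)
print('hsv plate',hsv[205,318],hsv[195,430],hsv[203,327])
m=((hsv[:,:,1]<60)&(hsv[:,:,2]>115)).astype(np.uint8)
m[:, :280]=0; m[:170]=0; m[225:]=0; m[:,480:]=0
m=cv2.morphologyEx(m,cv2.MORPH_CLOSE,np.ones((5,5)))
cn,_=cv2.findContours(m,cv2.RETR_EXTERNAL,cv2.CHAIN_APPROX_NONE)
for c in cn:
    if cv2.contourArea(c)<200: continue
    P=onplane(ct,c[:,0,:],0.031)
    r=cv2.minAreaRect((P[:,:2]*1000).astype(np.float32)); print('top rect mm',r, cv2.minAreaRect(c))
# manual corners
k=np.array([[105,97],[229,143],[194,248],[68,207]])/4+[290,160]-0.375
P=onplane(ct,k,0.031); print('short top corners',np.round(P,4), 'c',P.mean(0), [np.linalg.norm(P[i]-P[(i+1)%4]) for i in range(4)])
fin=np.array([[112,145],[190,180],[183,193],[106,162]])/4+[290,160]-.375
P=onplane(ct,fin,0.061); print('fin top',np.round(P,4),P.mean(0),[np.linalg.norm(P[i]-P[(i+1)%4]) for i in range(4)])
h=np.array([[190,170],[355,132],[397,340],[235,380]])/7+[175,130]-.43
P=onplane(ct,h,0.120); print('hs top',np.round(P,4),P.mean(0),[np.linalg.norm(P[i]-P[(i+1)%4]) for i in range(4)])
for i in range(4):
    d=P[(i+1)%4]-P[i]; print(np.degrees(np.arctan2(d[1],d[0])))
hs=np.array([[368,136],[518,268],[348,442],[192,302]])/6+[320,270]-.42
P=onplane(cs,hs,0.120); print('hs scene',np.round(P,4),P.mean(0),[np.linalg.norm(P[i]-P[(i+1)%4]) for i in range(4)])
for i in range(4):
    d=P[(i+1)%4]-P[i]; print(np.degrees(np.arctan2(d[1],d[0])))
ks=np.array([[380,365],[510,343],[545,467],[412,492]])/4+[220,120]-.375
P=onplane(cs,ks,0.031); print('short scene',np.round(P,4),P.mean(0),[np.linalg.norm(P[i]-P[(i+1)%4]) for i in range(4)])
for i in range(4):
    d=P[(i+1)%4]-P[i]; print(np.degrees(np.arctan2(d[1],d[0])))
```

```text
hsv plate [ 24   5 246] [ 30   6 247] [ 24   5 253]
top rect mm ((516.177001953125, -183.84178161621094), (121.18960571289062, 443.66326904296875), 0.946215033531189) ((379.49993896484375, 196.99998474121094), (198.99996948242188, 53.99999237060547), 0.0)
short top corners [[ 0.5429 -0.0422  0.031 ]
 [ 0.5181 -0.1116  0.031 ]
 [ 0.4594 -0.0929  0.031 ]
 [ 0.481  -0.0227  0.031 ]] c [ 0.50032521 -0.06736892  0.031     ] [np.float64(0.07371809768947653), np.float64(0.061582671541649814), np.float64(0.07345690053891585), np.float64(0.06485716741346349)]
fin top [[ 0.5128 -0.0474  0.061 ]
 [ 0.4945 -0.0897  0.061 ]
 [ 0.4874 -0.0861  0.061 ]
 [ 0.5035 -0.0443  0.061 ]] [ 0.4995743  -0.06687868  0.061     ] [np.float64(0.046152974357709604), np.float64(0.007976019756914591), np.float64(0.044772827185802236), np.float64(0.009772886086839372)]
hs top [[0.5905 0.1927 0.12  ]
 [0.6025 0.1438 0.12  ]
 [0.5406 0.129  0.12  ]
 [0.5281 0.1765 0.12  ]] [0.56541542 0.16051925 0.12      ] [np.float64(0.05027760376594211), np.float64(0.06363620988797936), np.float64(0.04915870895935997), np.float64(0.06449124564247996)]
-76.27365319315702
-166.50624901369468
104.71676715639616
14.497440237801575
hs scene [[0.5417 0.13   0.12  ]
 [0.5305 0.1777 0.12  ]
 [0.5903 0.1927 0.12  ]
 [0.6029 0.1449 0.12  ]] [0.56632613 0.16132998 0.12      ] [np.float64(0.04899830098363212), np.float64(0.061625237171341135), np.float64(0.04944789026320261), np.float64(0.06295416105814834)]
103.21857795457696
14.16187878414928
-75.2348468210913
-166.25085355063945
short scene [[ 0.5204 -0.1109  0.031 ]
 [ 0.4591 -0.0905  0.031 ]
 [ 0.4836 -0.0209  0.031 ]
 [ 0.5437 -0.0401  0.031 ]] [ 0.50169531 -0.06558065  0.031     ] [np.float64(0.06452433608144462), np.float64(0.0738349764710657), np.float64(0.06304330998546494), np.float64(0.07448225952894252)]
161.62420040539592
70.63250922691743
-17.777726413653905
-108.21689591056547
```

Both views agree on the sizes, 74×64 mm for the plate and 64×50 mm for the headstock. The short cover is at about (0.501, -0.0665) with its y axis at about 71°. The seat is at about (0.566, 0.161) with its y axis at about 104°. Next I'll work out the approach move in tool axes.

```bash
cat >> h.py <<'E'
def plan(target,yaw_y_deg=None):
    s=monitor.observe(); M=rot(s['tcp_rot']); p=np.array(s['eef_pos'])
    d=M.T@(np.array(target)-p)
    print('t',round(s['time_s'],2),'tcp',np.round(p,4),'tool d mm',np.round(d*1000,1),'yaw_y',round(np.degrees(np.arctan2(M[1,1],M[0,1])),2),'tilt',round(np.degrees(np.arccos(-M[2,2])),2))
    if yaw_y_deg is not None:
        y=np.degrees(np.arctan2(M[1,1],M[0,1])); e=(yaw_y_deg-y+90)%180-90
        print('twist deg',round(-e,2))
E
python3 - <<'E'
from h import *
plan([0.501,-0.0665,0.17],-19.0)
E
```

```text
t 0.1 tcp [ 0.1576 -0.5786  0.2306] tool d mm [ 465.8 -403.9   61.2] yaw_y -74.77 tilt 0.07
twist deg -55.77
```

>>> {"fn": "arm_command", "kwargs": {"gripper": [0,0,0,0,0,0,0,0,0,0,0,0,0,0,0,0,0,0,0], "dp": [[0.0388,-0.0337,0.0051],[0.0388,-0.0337,0.0051],[0.0388,-0.0337,0.0051],[0.0388,-0.0337,0.0051],[0.0388,-0.0337,0.0051],[0.0388,-0.0337,0.0051],[0.0388,-0.0337,0.0051],[0.0388,-0.0337,0.0051],[0.0388,-0.0337,0.0051],[0.0388,-0.0337,0.0051],[0.0388,-0.0337,0.0051],[0.0388,-0.0337,0.0051],[0,0,0],[0,0,0],[0,0,0],[0,0,0],[0,0,0],[0,0,0],[0,0,0]], "twist": [0,0,0,0,0,0,0,0,0,0,0,0,-9.3,-9.3,-9.3,-9.3,-9.3,-9.3,0]}}

```text
time_s: 2.48
eef_pos: [0.5004, -0.0664, 0.1698]
tcp_rot: [-0.0, 0.814, 0.58, -0.0]
contact_force: [-0.8, -0.5, -0.1]
width: 0.0855
```

Run:
```python
from h import *
cw=eyes.calibration('wrist')
im=eyes.camera('wrist')[:,:,::-1]; cv2.imwrite('pics/wrist1.png',im)
import pickle; pickle.dump(cw,open('cw1.pkl','wb'))
plan([0.501,-0.0665,0.035],-19.0)
print(proj(cw,[[0.501,-0.0665,0.061],[0.501,-0.0665,0.031]]))
```

```text
t 2.52 tcp [ 0.5005 -0.0664  0.1698] tool d mm [1.000e-01 6.000e-01 1.348e+02] yaw_y -19.18 tilt 0.02
twist deg -0.18
[[320.13656992 197.23357412]
 [320.17419093 188.31718286]]
```

View pics/wrist1.png

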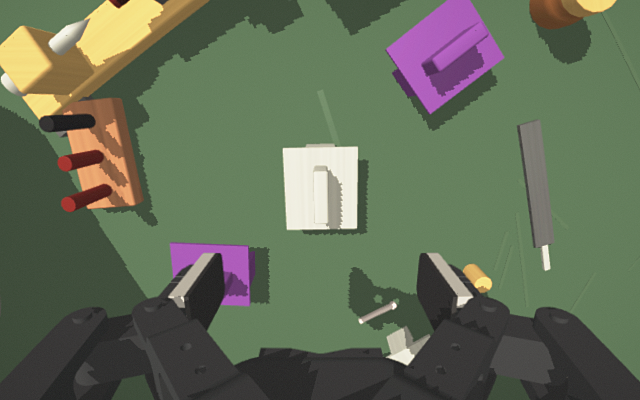

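The wrist view shows the short steel cover centred at (320,188), with its fin at (321,196) between the open jaws. The purple look-alikes are away at (445,55) and (212,275). I'll check its pose from the plate and fin corners.

Run:
```python
from h import *
import pickle; cw=pickle.load(open('cw1.pkl','rb'))
a=cv2.imread('pics/wrist1.png'); hsv=cv2.cvtColor(a,cv2.COLOR_BGR2HSV)
m=((hsv[:,:,1]<45)&(hsv[:,:,2]>150)).astype(np.uint8)
n,l,st,ce=cv2.connectedComponentsWithStats(m); 
i=l[170,300]; mm=(l==i).astype(np.uint8); mm=cv2.morphologyEx(mm,cv2.MORPH_CLOSE,np.ones((9,9)))
c=max(cv2.findContours(mm,cv2.RETR_EXTERNAL,cv2.CHAIN_APPROX_NONE)[0],key=cv2.contourArea)
P=onplane(cw,c[:,0,:],0.031)
r=cv2.minAreaRect((P[:,:2]*1000).astype(np.float32)); print('rect mm',r)
cv2.imwrite('pics/wcrop1.png',cv2.resize(a[130:245,265:380],None,fx=5,fy=5,interpolation=cv2.INTER_CUBIC))
```

```text
rect mm ((501.41265869140625, -66.26531982421875), (77.26468658447266, 64.68295288085938), 71.9002685546875)
```

View pics/wcrop1.png

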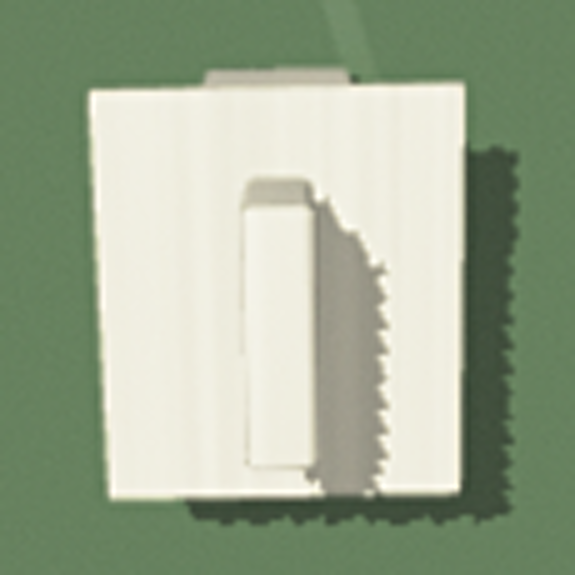

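Run:
```python
from h import *
import pickle; cw=pickle.load(open('cw1.pkl','rb'))
def rp(k,z,name):
    P=onplane(cw,k,z); print(name,P.mean(0).round(4),[round(np.linalg.norm(P[i]-P[(i+1)%4])*1000,1) for i in range(4)],[round(np.degrees(np.arctan2(*(P[(i+1)%4]-P[i])[[1,0]])),1) for i in range(4)])
rp(np.array([[89,90],[466,84],[462,494],[110,499]])/5+[265,130]-.4,.031,'plate')
rp(np.array([[244,207],[314,207],[314,466],[248,467]])/5+[265,130]-.4,.061,'fin')
plan([0.501,-0.066,0.035],-19.0)
```

```text
plate [ 0.5014 -0.0676  0.031 ] [np.float64(64.3), np.float64(74.4), np.float64(64.4), np.float64(74.4)] [np.float64(-18.2), np.float64(-107.9), np.float64(161.8), np.float64(72.1)]
fin [ 0.5013 -0.0668  0.061 ] [np.float64(10.9), np.float64(42.6), np.float64(10.7), np.float64(42.8)] [np.float64(-19.1), np.float64(-108.7), np.float64(161.9), np.float64(71.5)]
t 2.52 tcp [ 0.5005 -0.0664  0.1698] tool d mm [  0.6   0.4 134.8] yaw_y -19.18 tilt 0.02
twist deg -0.18
```

All three views agree within about 1 mm. The cover is at (0.5013, -0.067) with its x axis at -18.4°. I'll descend, stopping the fingertips about 4 mm above the plate, then close gently.

>>> {"fn": "arm_command", "kwargs": {"gripper": [0,0,0,0,0,0,0,1,1,1,1,1,1,1,1], "dp": [[0,0.001,0.025],[0,0,0.025],[0,0,0.025],[0,0,0.025],[0,0,0.02],[0,0,0.0145],[0,0,0],[0,0,0],[0,0,0],[0,0,0],[0,0,0],[0,0,0],[0,0,0],[0,0,0],[0,0,0]], "twist": [-0.8,0,0,0,0,0,0,0,0,0,0,0,0,0,0], "squeeze": 40}}

```text
time_s: 4.4
eef_pos: [0.5017, -0.0668, 0.0357]
tcp_rot: [0.0, 0.81, 0.587, 0.0]
contact_force: [-0.9, 0.2, 2.2]
width: 0.0117
```

The opening of 11.7 mm matches the 12 mm fin. I'll firm up the grip, lift a little and look.

>>> {"fn": "arm_command", "kwargs": {"gripper": [1,1,1,1,1,1,1], "dp": [[0,0,0],[0,0,0],[0,0,-0.005],[0,0,-0.01],[0,0,-0.02],[0,0,-0.02],[0,0,0]], "twist": [0,0,0,0,0,0,0], "squeeze": 80}}

```text
time_s: 5.28
eef_pos: [0.5028, -0.0673, 0.0925]
tcp_rot: [0.001, 0.81, 0.587, 0.001]
contact_force: [-0.2, -0.0, -0.5]
width: 0.0105
```

Run:
```python
from h import *
import pickle
cw=eyes.calibration('wrist'); s=monitor.observe()
im=eyes.camera('wrist')[:,:,::-1]; cv2.imwrite('pics/wrist2.png',im); pickle.dump((cw,s),open('cw2.pkl','wb'))
im=eyes.camera('scene')[:,:,::-1]; cv2.imwrite('pics/scene2.png',cv2.resize(im[120:280,250:450],None,fx=4,fy=3.75))
plan([0.566,0.161,0.2],14.1)
print(s['width'],s['contact_force'])
```

```text
t 5.38 tcp [ 0.5016 -0.0668  0.0903] tool d mm [ 236.5   -9.8 -109.7] yaw_y -18.17 tilt 0.01
twist deg -32.27
0.010495355144101281 [-0.16159132 -0.0234976  -0.4629363 ]
```

View pics/wrist2.png

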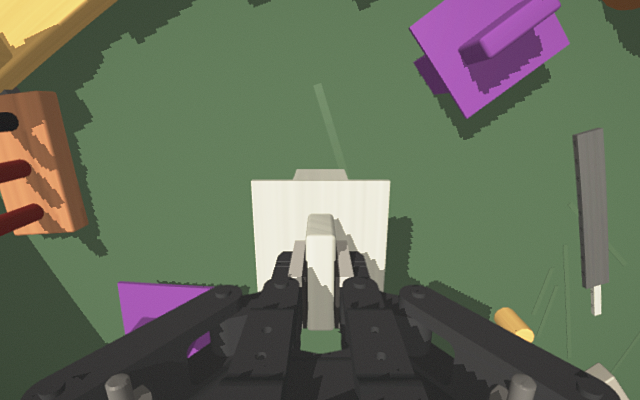

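View pics/scene2.png

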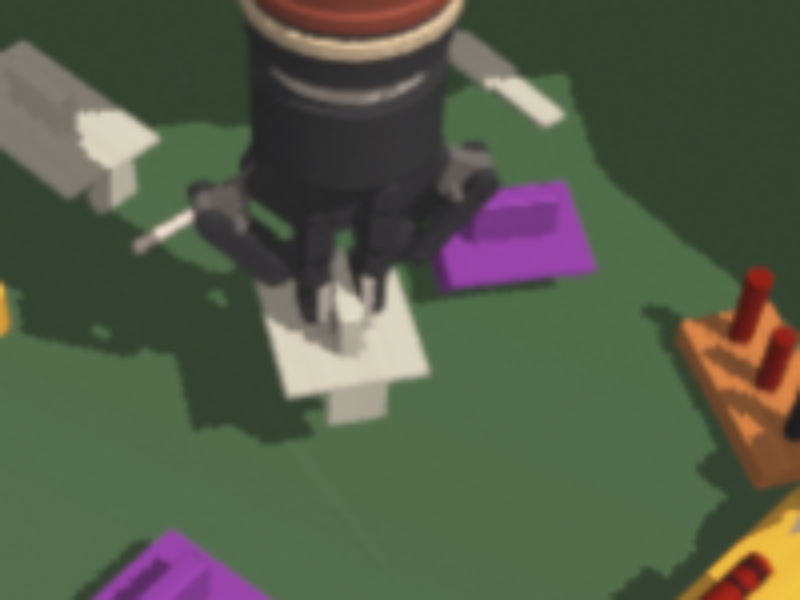

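The wrist view shows the cover held by the fin, with the far plate edge running from (251,181) to (390,181), symmetric about the jaws. The scene crop shows it lifted level, with the look-alikes untouched. I'll check the in-hand offset.

Run:
```python
from h import *
import pickle
cw,s=pickle.load(open('cw2.pkl','rb'))
a=cv2.imread('pics/wrist2.png')
cv2.imwrite('pics/wc2.png',cv2.resize(a[160:310,240:400],None,fx=5,fy=4))
M=rot(s['tcp_rot']);p=np.array(s['eef_pos']);print(p)
for z in (p[2]-.0045,):
  P=onplane(cw,[[251.3,180.5],[390,180.5],[257,290],[383,290]],z); print(np.round((P-p)@M*1000,1))
```

```text
[ 0.50279628 -0.06728423  0.09252657]
[[ 36.4 -30.9   4.4]
 [ 36.3  32.8   4.6]
 [-20.3 -31.4   4.4]
 [-20.5  32.6   4.6]]
```

View pics/wc2.png

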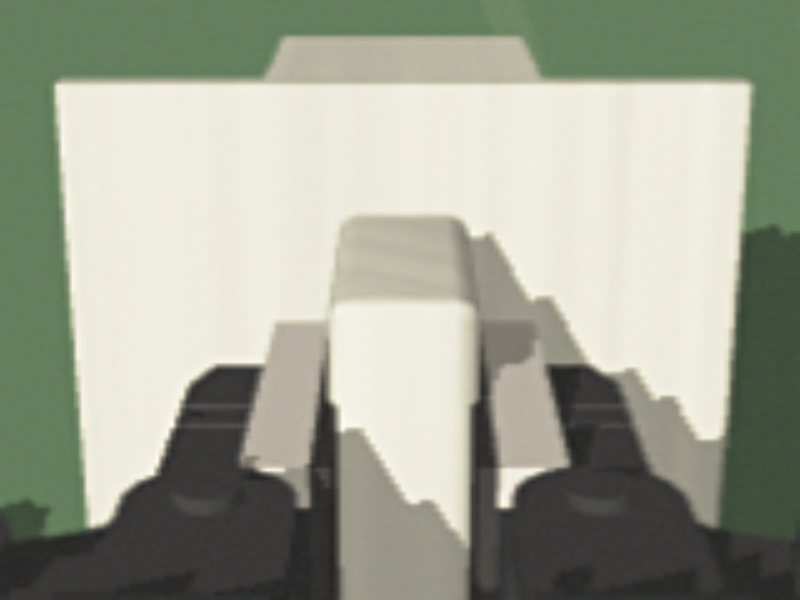

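Held centred within 1 mm and level. Lift and turn together, since the tool z axis is unaffected by the twist.

>>> {"fn": "arm_command", "kwargs": {"gripper": [1,1,1,1,1,1,1], "dp": [[0,0,-0.01],[0,0,-0.02],[0,0,-0.02],[0,0,-0.02],[0,0,-0.02],[0,0,-0.015],[0,0,0]], "twist": [-3,-7,-7,-7,-5.3,-3,0], "squeeze": 80}}

```text
time_s: 6.25
eef_pos: [0.5018, -0.0669, 0.1956]
tcp_rot: [0.0, 0.615, 0.789, 0.0]
contact_force: [0.2, 0.2, -0.9]
width: 0.0104
```

Run:
```python
from h import *
plan([0.566,0.161,0.196],14.1)
s=monitor.observe(); print(s['width'],np.round(s['contact_force'],2))
```

```text
t 6.25 tcp [ 0.5018 -0.0669  0.1956] tool d mm [205.4 117.8  -0.4] yaw_y 14.11 tilt 0.03
twist deg 0.01
0.010448407404261522 [ 0.19  0.22 -0.93]
```

>>> {"fn": "arm_command", "kwargs": {"gripper": [1,1,1,1,1,1,1,1,1,1,1], "dp": [[0.0107,0.0061,0],[0.023,0.0132,0],[0.023,0.0132,0],[0.023,0.0132,0],[0.023,0.0132,0],[0.023,0.0132,0],[0.023,0.0132,0],[0.023,0.0132,0],[0.023,0.0132,0],[0.0107,0.0061,0],[0,0,0]], "twist": [0,0,0,0,0,0,0,0,0,0,0]}}

```text
time_s: 7.62
eef_pos: [0.5652, 0.1618, 0.1947]
tcp_rot: [-0.0, 0.614, 0.789, -0.001]
contact_force: [-0.4, -1.0, -1.0]
width: 0.0105
```

Run:
```python
from h import *
import pickle
cw=eyes.calibration('wrist'); s=monitor.observe()
im=eyes.camera('wrist')[:,:,::-1]; cv2.imwrite('pics/wrist3.png',im); pickle.dump((cw,s),open('cw3.pkl','wb'))
im=eyes.camera('scene')[:,:,::-1]; cv2.imwrite('pics/scene3.png',im)
plan([0.566,0.161,0.196],14.1)
```

```text
t 7.72 tcp [0.5654 0.1607 0.1952] tool d mm [ 0.1  0.7 -0.8] yaw_y 14.11 tilt 0.05
twist deg 0.01
```

View pics/wrist3.png

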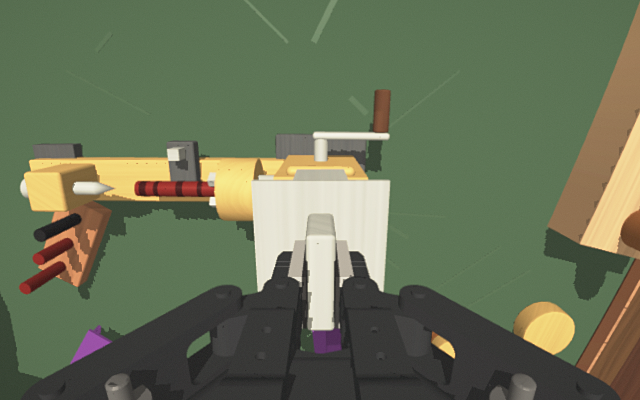

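View pics/scene3.png

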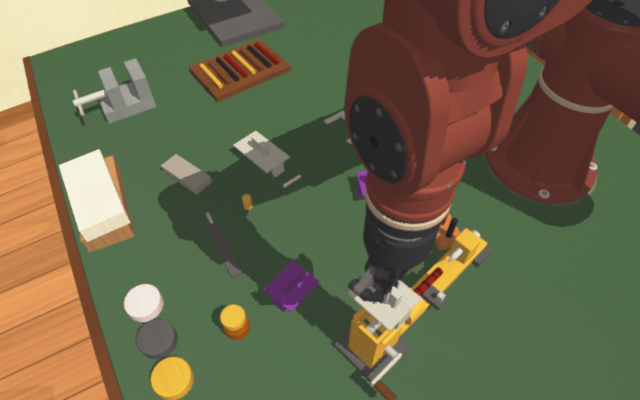

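The wrist view shows the cover over the headstock, with the crank at (350,120) beyond it. The scene view shows it level over the open box. I'll come down to about 6 mm above the edge and check the lateral fit.

>>> {"fn": "arm_command", "kwargs": {"gripper": [1,1,1,1,1], "dp": [[0,0.0005,0.008],[0,0,0.01],[0,0,0.01],[0,0,0.006],[0,0,0]], "twist": [0,0,0,0,0]}}

```text
time_s: 8.35
eef_pos: [0.5658, 0.1612, 0.1608]
tcp_rot: [-0.0, 0.615, 0.789, -0.0]
contact_force: [0.1, -0.4, -0.5]
width: 0.0104
```

Run:
```python
from h import *
import pickle
out={}
for n in ('wrist','scene','top'):
    c=eyes.calibration(n); s=monitor.observe()
    im=eyes.camera(n)[:,:,::-1]; cv2.imwrite(f'pics/{n}4.png',im); out[n]=(c,s)
pickle.dump(out,open('c4.pkl','wb'))
plan([0.566,0.161,0.1277],14.1)
c,s=out['scene']
M=rot(s['tcp_rot']);p=np.array(s['eef_pos'])
a=cv2.imread('pics/scene4.png'); cv2.imwrite('pics/s4c.png',cv2.resize(a[250:370,320:450],None,fx=6,fy=5,interpolation=cv2.INTER_CUBIC))
a=cv2.imread('pics/wrist4.png'); cv2.imwrite('pics/w4c.png',cv2.resize(a[130:290,240:400],None,fx=5,fy=3.75,interpolation=cv2.INTER_CUBIC))
print(s['contact_force'],p)
```

```text
t 8.5 tcp [0.5663 0.1613 0.162 ] tool d mm [-0.2 -0.4 34.3] yaw_y 14.13 tilt 0.03
twist deg 0.03
[-0.08536361  0.3521243  -0.24973678] [0.56607032 0.16126328 0.16143122]
```

View pics/s4c.png

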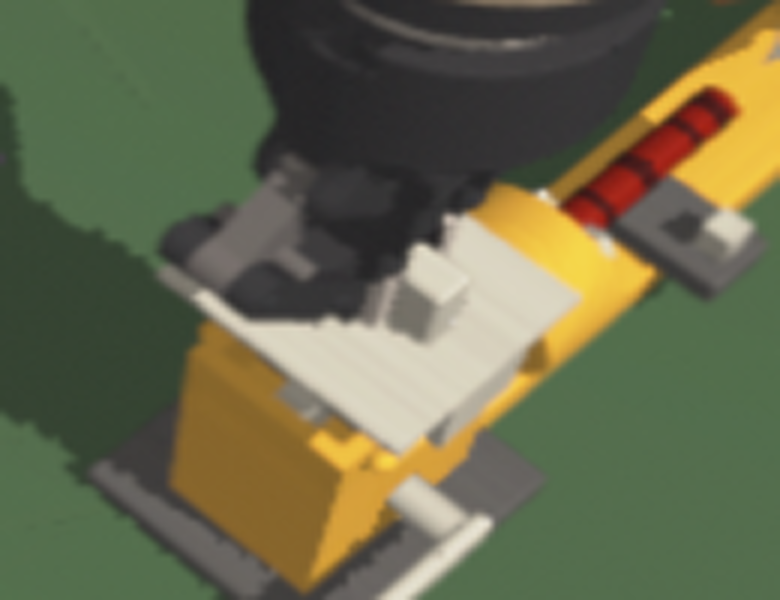

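View pics/w4c.png

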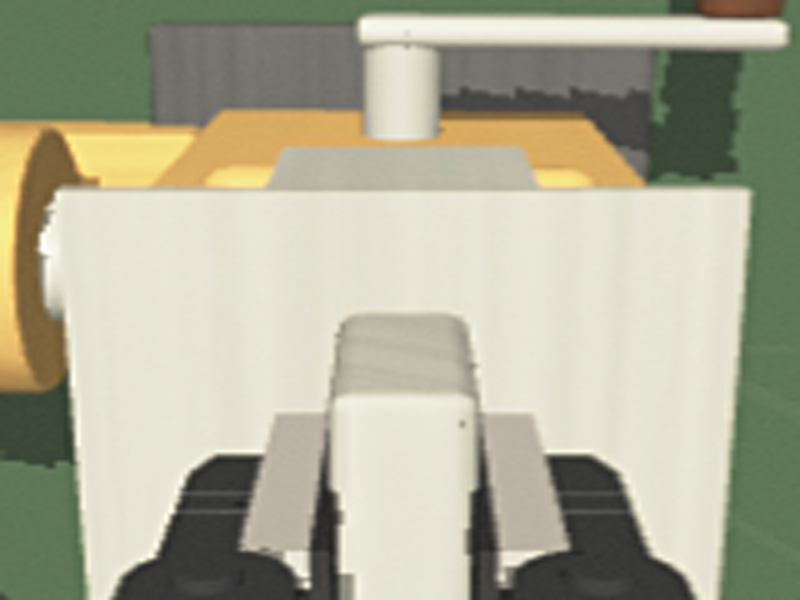

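View pics/top4.png

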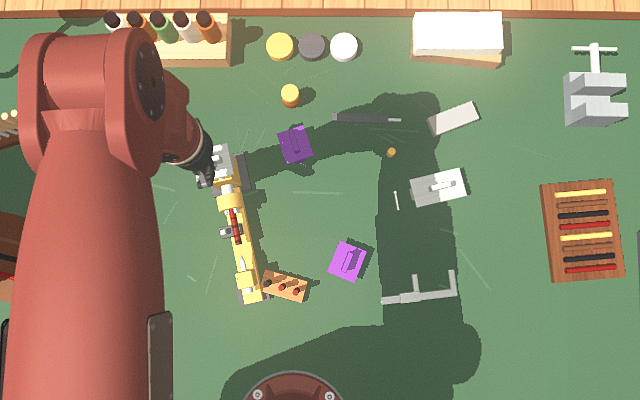

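Run:
```python
from h import *
import pickle
out=pickle.load(open('c4.pkl','rb'))
cw,s=out['wrist']; M=rot(s['tcp_rot']);p=np.array(s['eef_pos']); print('tcp',p)
f=lambda k:np.array(k,float)/[5,3.75]+[240,130]-[.4,.37]
def t(name,k,z): P=onplane(cw,f(k),z); print(name,np.round((P-p)@M*1000,1).tolist())
t('strip outer top edge z.111',[[215,166],[262,166],[545,168],[585,168]],.111)
t('strip ends z.109',[[205,178],[592,178]],.110)
t('arm tip outer z.125',[[283,147],[525,147]],p[2]-.0357)
t('plate edge',[[63,188],[750,188]],p[2]-.0047)
t('wall bottom corners z0.010?',[[215,110],[590,115]],.012)
a=cv2.imread('pics/wrist4.png'); cv2.imwrite('pics/w4d.png',cv2.resize(a[145:190,270:370],None,fx=8,fy=8,interpolation=cv2.INTER_CUBIC))
```

```text
tcp [0.56577955 0.16121258 0.16082666]
strip outer top edge z.111 [[30.2, -22.2, 49.9], [30.2, -16.6, 49.8], [29.8, 17.1, 49.8], [29.8, 21.9, 49.8]]
strip ends z.109 [[28.0, -23.6, 50.9], [28.0, 22.9, 50.8]]
arm tip outer z.125 [[35.8, -13.0, 35.7], [35.8, 13.6, 35.7]]
plate edge [[36.3, -31.0, 4.7], [36.3, 32.1, 4.7]]
wall bottom corners z0.010? [[24.3, -33.4, 148.9], [23.0, 33.6, 148.8]]
```

View pics/w4d.png

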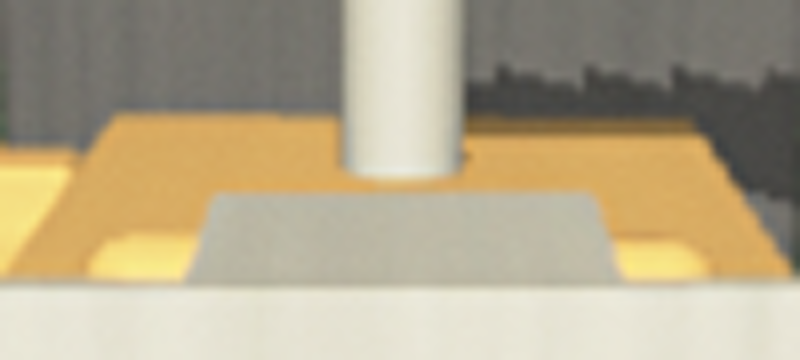

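The relative fit is good. Arm tip to strip measures 5.8 mm (6.0 expected), the x offset is about 0.5 mm, and yaw is within 0.6°. I'll go down to where the hooks meet the strips, then press slowly.

>>> {"fn": "arm_command", "kwargs": {"gripper": [1,1,1,1,1], "dp": [[0,-0.0005,0.006],[0,0,0.006],[0,0,0.004],[0,0,0.002],[0,0,0]], "twist": [0,0,0,0,0], "squeeze": 100}}

```text
time_s: 9.12
eef_pos: [0.5656, 0.1612, 0.1435]
tcp_rot: [-0.0, 0.615, 0.789, -0.0]
contact_force: [-0.1, -0.3, -1.3]
width: 0.0103
```

>>> {"fn": "arm_command", "kwargs": {"gripper": [1,1,1,1,1], "dp": [[0,0,0.002],[0,0,0.002],[0,0,0.002],[0,0,0.001],[0,0,0]], "twist": [0,0,0,0,0]}}

```text
time_s: 9.75
eef_pos: [0.5665, 0.1612, 0.1375]
tcp_rot: [0.001, 0.615, 0.789, 0.001]
contact_force: [0.0, 0.6, 5.0]
width: 0.0102
```

The hooks are on the strips, with 5 N upwards on the tool. I'll press on.

>>> {"fn": "arm_command", "kwargs": {"gripper": [1,1,1,1,1], "dp": [[0,0,0.002],[0,0,0.002],[0,0,0.002],[0,0,0],[0,0,0]], "twist": [0,0,0,0,0]}}

```text
time_s: 10.38
eef_pos: [0.5653, 0.1611, 0.1302]
tcp_rot: [-0.0, 0.615, 0.789, -0.0]
contact_force: [-0.6, 0.0, -3.3]
width: 0.0101
```

The snap is through, as the force has fallen away. I'll go on to plate contact.

>>> {"fn": "arm_command", "kwargs": {"gripper": [1,1,1,1,1], "dp": [[0,0,0.001],[0,0,0.001],[0,0,0.001],[0,0,0],[0,0,0]], "twist": [0,0,0,0,0]}}

```text
time_s: 11.0
eef_pos: [0.5658, 0.1611, 0.1279]
tcp_rot: [0.0, 0.615, 0.789, 0.0]
contact_force: [-2.0, -0.7, 3.1]
width: 0.01
```

>>> {"fn": "arm_command", "kwargs": {"gripper": [1,1,1,1,1], "dp": [[0,0,0.0008],[0,0,0.0008],[0,0,0],[0,0,0],[0,0,0]], "twist": [0,0,0,0,0]}}

```text
time_s: 11.62
eef_pos: [0.5658, 0.1611, 0.1278]
tcp_rot: [0.001, 0.615, 0.789, 0.0]
contact_force: [-7.3, -1.2, 14.7]
width: 0.0099
```

Run:
```python
from h import *
for n in ('scene','wrist'):
    im=eyes.camera(n)[:,:,::-1]; cv2.imwrite(f'pics/{n}5.png',im)
a=cv2.imread('pics/scene5.png'); cv2.imwrite('pics/s5c.png',cv2.resize(a[250:370,320:450],None,fx=6,fy=5,interpolation=cv2.INTER_CUBIC))
s=monitor.observe(); print(np.round(s['contact_force'],2),s['eef_pos'],s['ft_torque'])
```

```text
[-7.84 -1.63 14.67] [0.5657808  0.16113601 0.12782949] [-0.25027685  1.58401143  0.00173538]
```

View pics/s5c.png

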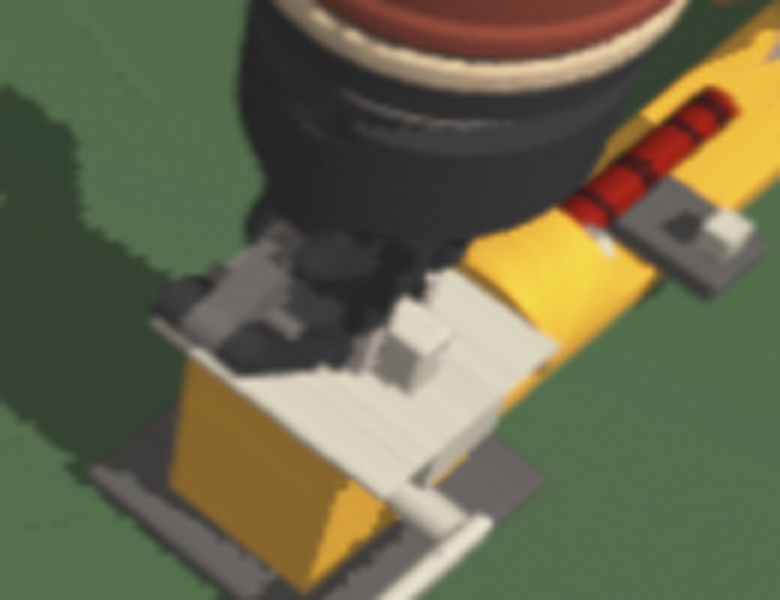

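View pics/wrist5.png

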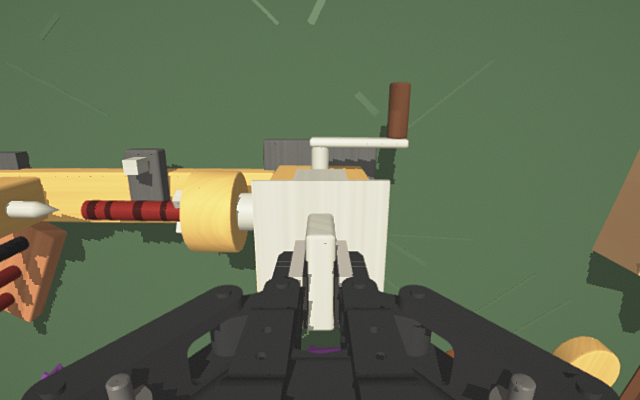

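The plate has stopped dead at TCP z 0.1278 (home expected at 0.1277), with the press force rising to 15 N. In the scene crop the plate lies flush on the box with no gap. I'll relieve the press, open and retreat straight up.

>>> {"fn": "arm_command", "kwargs": {"gripper": [1,1,0,0,0,0,0,0], "dp": [[0,0,-0.0008],[0,0,-0.0006],[0,0,0],[0,0,0],[0,0,0],[0,0,0],[0,0,0],[0,0,0]], "twist": [0,0,0,0,0,0,0,0]}}

```text
time_s: 12.72
eef_pos: [0.5657, 0.1612, 0.1274]
tcp_rot: [0.0, 0.615, 0.789, -0.0]
contact_force: [-0.4, 0.1, 0.3]
width: 0.0853
```

>>> {"fn": "arm_command", "kwargs": {"gripper": [0,0,0,0,0,0,0], "dp": [[0,0,-0.005],[0,0,-0.015],[0,0,-0.025],[0,0,-0.03],[0,0,-0.03],[0,0,-0.025],[0,0,0]], "twist": [0,0,0,0,0,0,0]}}

```text
time_s: 13.6
eef_pos: [0.5668, 0.1612, 0.2606]
tcp_rot: [0.002, 0.615, 0.789, 0.002]
contact_force: [0.7, 0.9, -0.6]
width: 0.0856
```

Run:
```python
from h import *
import pickle
out={}
for n in ('scene','wrist','top'):
    c=eyes.calibration(n); s=monitor.observe()
    im=eyes.camera(n)[:,:,::-1]; cv2.imwrite(f'pics/{n}6.png',im); out[n]=(c,s)
pickle.dump(out,open('c6.pkl','wb'))
a=cv2.imread('pics/scene6.png'); cv2.imwrite('pics/s6c.png',cv2.resize(a[250:370,320:450],None,fx=6,fy=5,interpolation=cv2.INTER_CUBIC))
a=cv2.imread('pics/wrist6.png'); cv2.imwrite('pics/w6c.png',cv2.resize(a[110:250,240:400],None,fx=5,fy=4,interpolation=cv2.INTER_CUBIC))
s=monitor.observe(); print(np.round(s['contact_force'],2),s['eef_pos'],s['width'])
```

```text
[-0.18 -0.19  0.44] [0.5654507  0.16115032 0.25671133] 0.08549967138280443
```

View pics/s6c.png

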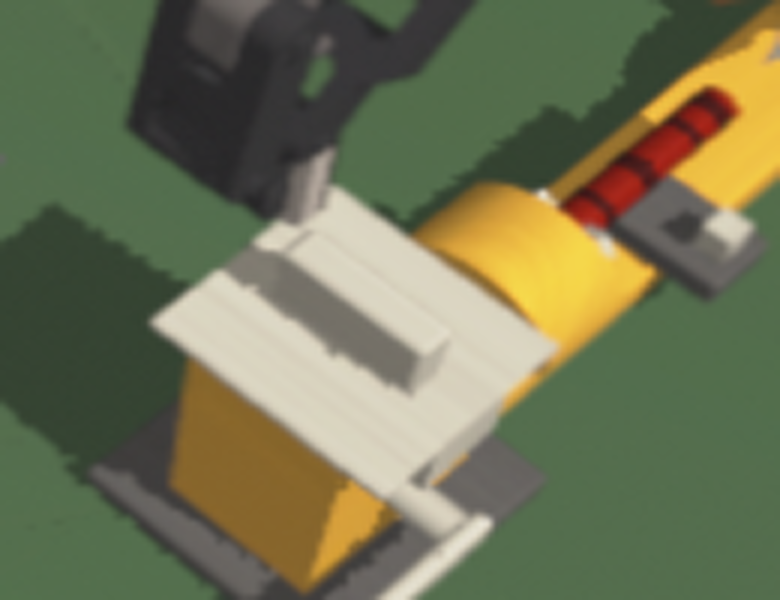

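View pics/w6c.png

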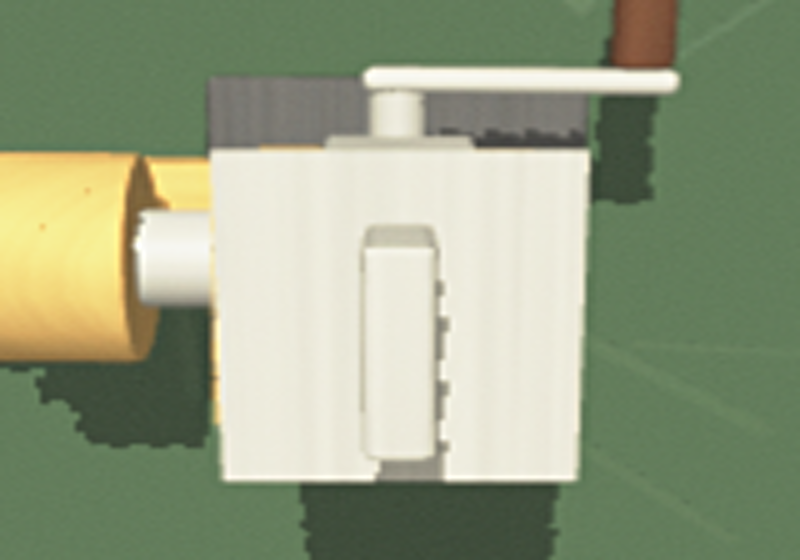

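View pics/top6.png

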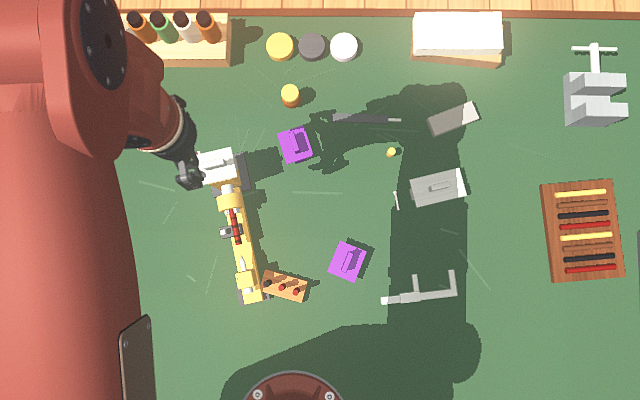

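The scene crop shows the cover flat on the box, let go, with the far arm under the strip level. The wrist crop shows it square on the headstock. The top view shows the long cover still at (438,187). I'll check the height and position across the two views.

Run:
```python
from h import *
import pickle
o=pickle.load(open('c6.pkl','rb')); cw=o['wrist'][0]; cs=o['scene'][0]; ct=o['top'][0]
fs=lambda k:np.array(k,float)/[6,5]+[320,250]-.42
fw=lambda k:np.array(k,float)/[5,4]+[240,110]-.4
S=[(392,497),(558,347),(150,322),(335,187)];W=[(590,150),(210,150),(578,481),(222,481)]
Q=[]
for a,b in zip(S,W):
    x,e=tri(cs,fs(a),cw,fw(b)); Q.append(x); print(np.round(x,4),'gap mm',round(e*1e3,1))
Q=np.array(Q); print('mean tri',Q.mean(0).round(4),'expected z .123, seat .566 .161')
for n,c,k in(('wrist',cw,fw(W)),('scene',cs,fs(S))):
    P=onplane(c,k,.123); d=P[1]-P[0]; d2=P[2]-P[0]
    print(n,P.mean(0).round(4),'x',np.linalg.norm(d).round(4),'y',np.linalg.norm(d2).round(4),'yaw y',np.degrees(np.arctan2(d2[1],d2[0])).round(1)%180)
# long cover moved?
b=cv2.imread('pics/scene0.png'); a=cv2.imread('pics/scene6.png')
g=lambda im: cv2.cvtColor(im,cv2.COLOR_BGR2GRAY).astype(np.float32)
def cen(im):
    h=cv2.cvtColor(im,cv2.COLOR_BGR2HSV)[120:185,225:295]; m=((h[:,:,1]<60)&(h[:,:,2]>90)).astype(np.uint8); m=cv2.morphologyEx(m,cv2.MORPH_OPEN,np.ones((3,3))); y,x=np.nonzero(m); return x.mean()+225,y.mean()+120,len(x)
print('long cover scene px',cen(b),cen(a))
print(proj(ct,[[.566,.161,.123]]))
```

```text
[0.5879 0.2051 0.125 ] gap mm 1.8
[0.5259 0.188  0.1182] gap mm 0.2
[0.607  0.132  0.1215] gap mm 1.1
[0.5443 0.1176 0.122 ] gap mm 3.2
mean tri [0.5663 0.1607 0.1217] expected z .123, seat .566 .161
wrist [0.5665 0.1602 0.123 ] x 0.0642 y 0.0745 yaw y 104.2
scene [0.5668 0.1619 0.123 ] x 0.0614 y 0.0752 yaw y 105.8
long cover scene px (np.float64(263.5350815024805), np.float64(153.7285613040397), 1411) (np.float64(263.1951219512195), np.float64(153.419807834442), 1353)
[[216.00475506 165.48206639]]
```

Run:
```python
from h import *
s=monitor.observe(); print(s['time_s'],np.abs(s['dq']).max(),np.round(s['contact_force'],2))
print(job.job_done())
```

```text
13.75 0.014421835990742047 [-0.18 -0.19  0.44]
the job is handed in; nothing more can be done
None
```

I took the short steel cover by its fin, set it level over the gearbox and pressed it down until it clipped home. Then I let go, retreated about 130 mm straight up and handed in at about 13.8 s.

- **Pressing:** The reaction was 5 N on the last reading before the snap and fell away after it. At TCP z 0.1278 the plate stopped dead against a force rising to 15 N. Home was expected at 0.1277.
- **Final position:** The cover measures about 1 mm or less from my measured seat position horizontally, with its y axis at 104–106° against 104° for the seat.
- **Plate height:** The triangulated plate height averages 0.1217 against the 0.123 expected. Single corners scatter from 0.118 to 0.125, which is coarser than the 2.5 mm tolerance. For height I relied on the hard stop and on the plate lying flush on the box in the pictures.
- **Other checks:** The long cover's image centroid moved less than 0.5 px, so I take it as unmoved. The gripper is open and clear, with a residual force reading under 0.5 N. No check failed.

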